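# Show the run gel to the UV inspection camera

## Task

Put the red safety key fully into the key switch on the UV lamp controller and turn it clockwise to on, leaving it there. Then draw the run gel cassette (blue frame) up out of the tank, leaving the white buffer dam in its slot and knocking nothing over, and hold the cassette still in mid-air at the inspection camera's viewing point, gel centred on the lens axis, upright, its flat face square to the lens. Finish while still holding it there: do not put it down or let go.

Things in the scene. Friction and masses are not known exactly. Their poses are not given: they have to be found in the camera images.
- key: Switch key, upright in one of the tube rack's two square holes. Origin: centre of the shank's lower end, z up. Square steel shank 10 x 10 mm, 22 mm long, its lowest 7 mm a cone down to 5 mm across; then a round collar, 19 mm across, z 22 to 26 mm, which rests on rack or switch; then a flat red bow 30 mm wide (x), 12 mm thick (y), z 26 to 58 mm. About 50 g.
- key_bow (a point): Centre of the key's red bow, 42 mm above the key's origin on its axis.
- tube_rack: Green rack 130 (x) x 60 (y) x 45 mm tall, loose, 0.45 kg, origin under its centre. Square 13 mm holes at x = -35 and +35 mm on its centre line: one holds the key, bow along the rack's x, the other a vial. Small caps at x = 0 and +-57 mm stand 6 mm above its top.
- vial: Bystander: small vial with a yellow cap 18 mm across and 14 mm high that rests on the rack's top, in the rack's other hole, origin at its lower end. Leave it.
- switch_mouth (a point): Centre of the key switch's open top, a steel barrel 42 mm across, 26 mm tall, on the grey lamp controller (100 x 85 x 50 mm); 76 mm above the bench. Square hole 11.5 mm wide, 26 mm deep, sides along this point's x and y, turning with the switch. The key fits in any quarter turn; fully in, its collar rests on the barrel and its lower end is 22 mm below this point.
- key_switch (a joint): Angle of the key switch, rad: starts near 0 (off), grows clockwise seen from above, stops at 1.05 (on, 60 degrees), stays where left; friction about 0.05 N m. The key has some 9 degrees of play, so turn it about 70 degrees. The red mark on the barrel points along the mouth point's -x.
- tank: Clear open tank, fixed, 162 (x) x 148 (y) x 120 mm tall, walls 4 mm, origin under its centre. Green cheeks at both y ends form two upright slots 11.4 mm wide at x = -32 and +32 mm, from 30 to 90 mm above the bench. At x = 0, y = +-60 mm brass pins rise to 138 mm. Free beside the plates: 56 mm between them, 41 mm to the wall.
- cassette: Run gel cassette: clear plate with blue edges and bands, 8 mm thick (x), 100 wide (y), 100 tall (z), 0.11 kg; origin at the centre of its lower edge. It stands in one of the tank's two slots, top edge 130 mm above the bench, 10 mm above the tank's rim. Pinch it across its thickness by the middle of the top edge.
- gel_centre (a point): Centre of the gel, 45 mm above the cassette's lower edge and 55 mm below its top edge, in the middle of its thickness.
- buffer_dam: Plain white plate of the same size, 8 x 100 x 100 mm, origin at the centre of its lower edge, in the other slot of the tank. Leave it there.
- stand: Inspection camera stand, fixed: black base plate 130 mm wide, 8 mm thick, post 258 mm tall, camera between two violet UV tubes. Origin on the bench under the viewing point, where the base has a white cross; the base reaches 70 mm from it away from the camera. x is level, from the cross to the camera: the lens looks along -x, its front and the lamps are 150 mm or more from the cross.
- view_point (a point): The viewing point: where the gel's centre must be, in the air 170 mm above the bench over the white cross, on the lens axis, 150 mm in front of the lens.
- lens (a point): Centre of the front of the camera lens, 170 mm above the bench.
- flask: Bystander: conical glass flask with an orange stopper, 104 mm across, 172 mm tall, origin under its centre.
- tip_jar: Bystander: clear jar with a green lid, 74 mm across, 100 mm tall, origin under its centre.
- tip_box: Bystander: green and clear pipette tip box, 85 x 125 x 74 mm, origin under its centre.

How it is judged:
On the way, in this order (a step that is already met when the one before it is completed fails the run):
1. the key is fully in the switch (z of key in the frame of switch_mouth below -0.017 m and horizontal distance between key and switch_mouth below 0.004 m), for 0.1 s.
2. the key is turned to on while in the switch, the cassette still in the tank (value of joint key_switch above 0.85 rad and z of key in the frame of switch_mouth below -0.017 m and z of cassette in the frame of tank below 0.045 m), for 0.1 s.
3. the cassette is lifted out of the tank in the gripper (height (world z) of cassette above 0.1 m and contact force between the fingers and cassette above 1 N), for 0.1 s.
At the end, for the whole second after the job is handed in: Cassette held still, touching only the gripper, gel centre within 15 mm of the viewing point, upright within 7 and square to the lens within 8.5 degrees, either face; key let go, its end over 17 mm below the mouth, switch beyond 0.85 rad; buffer dam in its slot (all of step 1 and distance between gel_centre and view_point below 0.015 m and angle between cassette's own z axis and vertical below 0.12 rad and angle between the x axis of cassette and the x axis of stand, either way round below 0.15 rad and linear speed of cassette below 0.02 m/s and contact force between the fingers and cassette above 1 N and contact force between cassette and stand below 0.1 N and value of joint key_switch above 0.85 rad and contact force between the fingers and key below 0.1 N and z of buffer_dam in the frame of tank below 0.036 m and angle between buffer_dam's own z axis and vertical below 0.1 rad); the arm keeps its last pose, push and grip.
It fails at once if a bystander is knocked over or pushed away (more than 30 mm, or tipped) (distance of any of flask, tip_jar, tip_box from where it was at the start of the episode above 0.03 m or angle between any of flask, tip_jar, tube_rack's own z axis and vertical above 0.3 rad or distance of vial from where it was at the start of the episode above 0.04 m).
It fails at once if the buffer dam is drawn out of its slot (z of buffer_dam in the frame of tank above 0.06 m).
It also fails if it takes over 56 s, if anything falls off the work surface, if the arm or the gripper's body presses on something with over 40 N, if the wrist force passes 120 N, or if a joint passes its speed limit or range.

## Robot

A 6-joint arm with a two-finger parallel gripper is mounted at the origin on the work surface. World frame = base frame: x ahead of the robot, y to its left, z up, the work surface at z = 0. Lengths are in m, angles in rad, forces in N, time in s.
With the tool pointing down it reaches from about 0.275 to 0.825 m from the base axis. Payload 4.9 kg.
Tool frame: the origin (TCP) lies midway between the tips of the shut fingers; the grasp point (between the pads) lies tcp_to_grasp behind it (tcp_to_grasp is the distance from the TCP to the grasp point, in m); z points along the fingers, x is the direction in which the jaws open and shut, and the axes are right-handed (so a half turn about z gives the same grasp; the last joint's range is limited). The gripper opens to 85 mm and grips with 20 to 120 N. Pads are 22 mm wide; open, the fingers measure 114 mm over their backs; the gripper's body (76 mm by 85 mm) begins 54 mm behind the grasp point. The pads swing forward as they close: fully open they stand 13 mm farther back than shut.
Start: joints at [-1.449, 0.326, -0.193, 1.052, 0, 1.437], TCP at [0.139, -0.532, 0.231] pointing down, gripper open.
Joint ranges: [-2.65, 2.65], [-0.97, 1.79], [-1.3, 1.35], [-1.93, 2.1], [-1.47, 1.37], [-3.14, 3.14]. Speed limits (rad/s): [2.57, 2.57, 3.14, 3.14, 3.14, 3.14].

## Interface

Orientations are given as a unit quaternion [w, x, y, z].
In Python, from station import sense, grab_frame, camera_info, sign_off, tcp_to_grasp gives the robot as it stands.
- The arm moves only by the tool step_arm, never from a script. Its argument "moves" is a list of rows, each a list of 5 numbers: the opening, from 0 (shut) to 1 (fully open), then the shift along the tool's x, y, z in mm, then the turn about the tool's z in units of 5 degrees (1.0 is 5 degrees). A call has 1 to 10 rows; each row shifts and turns the pose as measured when the row begins, along the tool's axes as they then stand; what a row does not reach is not made up. A row lasts 1/8 s, in which the tool goes at most 62.5 mm and 10.7 degrees, less where a joint would pass 70% of its speed; a pose out of reach is approached as far as the arm can. A call is refused whole if a number of a shift passes 62.5 or a number of a turn 1, either way. A call with a gripper value outside its range is refused whole. The fingers move at their own pace and stop on an object; "force" is the grip in N (left out, the last holds). Time passes only in rows, so rows that do not move let the fingers close. It gives the time, the measured TCP pose, the force and the opening at its end, in the units of the state.
- sense(): the state, without advancing time (a new reading comes with each control period).
- grab_frame(name): name is "scene" or "top" or "wrist"; returns the picture (384x512x3 uint8, red, green, blue); there is no depth.
- camera_info(name): a dict with "mtx" (3x3 intrinsics, pixels), "distortion" ([k1, k2, p1, p2, k3] as OpenCV has them; the pictures are not rectified), "R" (3x3) and "t" (3): a world point X has camera coordinates R X + t; the wrist camera has in their place "T_tool_cam" (4x4, takes a point from camera to tool coordinates, whose origin is the TCP and whose axes are the tool frame's). Camera axes: x right, y down, z forward; pixel columns grow to the right and rows downward; lengths in m; the calibration is good to about 2 mm. A picture is of the moment at which its call begins: read the wrist's pose just before it. camera_info takes no time and is no camera call.
- sign_off(): hands the job in, once; it reports no verdict.
The state is a dict: "t": time; "joint_positions": joint angles; "joint_vel": joint speeds; "joint_torque": joint torques, N m; "position": TCP position; "tool_rot": TCP orientation; "wrist_force": force on the tool from outside, world axes, zero at the start; "wrist_torque": the same for the moment, N m; "gripper_width": finger opening in m.
Only numpy, scipy, OpenCV 4.12 (cv2) and the standard library are available. Lean on these libraries where they do the work, as an engineer would, in place of code of your own. Each camera call takes 0.05 s, during which the arm holds its last target. There are 200 camera calls.

## Working session

There is one attempt and no reset: what is moved stays moved. The work goes in short steps, Python scripts to look and compute and a tool call to move; the robot and the scene stay as the last step left them, time stands still between calls to the robot, and variables do not carry over. Pictures are saved under pics/ and viewed, about 8 in all and at most 12, crops included, and the job is handed in when it is done.

Besides the shell and the picture viewer there is one more tool, called after ">>>" as name(argument=value, ...) on one line, values as JSON. step_arm: Moves the arm, as the interface text tells. Its arguments: {"type":"object","properties":{"moves":{"type":"array"},"force":{"type":"number"}},"required":["moves"]}

```bash
mkdir -p pics; cat > h.py <<'E'
import numpy as np, cv2
from station import *
from scipy.spatial.transform import Rotation as Ro
def cam(name):
    c=camera_info(name); K=np.array(c['mtx'],float); D=np.array(c['distortion'],float)
    if name=='wrist':
        s=sense(); q=s['tool_rot']; Rt=Ro.from_quat([q[1],q[2],q[3],q[0]]).as_matrix()
        T=np.array(c['T_tool_cam']); Rw=Rt@T[:3,:3]; o=Rt@T[:3,3]+np.array(s['position'])
        return K,D,Rw.T,-Rw.T@o
    return K,D,np.array(c['R'],float),np.array(c['t'],float)
def px2w(C,uv,z):
    K,D,R,t=C; uv=np.array(uv,float).reshape(-1,1,2)
    n=cv2.undistortPoints(uv,K,D).reshape(-1,2); d=np.c_[n,np.ones(len(n))]@R; o=-R.T@t
    z=np.broadcast_to(z,len(n)); return o+d*((z-o[2])/d[:,2])[:,None]
def w2px(C,X):
    K,D,R,t=C; return cv2.projectPoints(np.array(X,float).reshape(-1,1,3),cv2.Rodrigues(R)[0],t,K,D)[0].reshape(-1,2)
def save(name,fn,crop=None,s=1):
    im=grab_frame(name); cv2.imwrite('pics/raw_'+fn,im[...,::-1])
    if crop: im=im[crop[1]:crop[3],crop[0]:crop[2]]
    cv2.imwrite('pics/'+fn,cv2.resize(im,None,fx=s,fy=s,interpolation=cv2.INTER_CUBIC)[...,::-1])
E
python3 - <<'E'
from h import *
s=sense();print(s,tcp_to_grasp)
save('top','top.png',None,1.5);save('scene','scene.png',None,1.5)
for n in('top','scene'):
    K,D,R,t=cam(n);print(n,K,-R.T@t,R[2])
print(camera_info('wrist'))
E
```

```text
{'t': 0.0, 'joint_positions': array([-1.44921798e+00,  3.26947087e-01, -1.93578579e-01,  1.05201344e+00,
       -1.85311311e-06,  1.43657777e+00]), 'joint_vel': array([-0.00099277,  0.00101389,  0.00061066, -0.00018258,  0.00052213,
       -0.00049462]), 'joint_torque': array([-3.03914712e-04, -4.43397260e+01,  2.62440312e+01,  1.56544562e-02,
       -2.16362255e-04, -2.14964388e-06]), 'position': array([ 0.13908817, -0.53151837,  0.23050211]), 'tool_rot': array([-6.19395745e-04,  7.91522427e-01, -6.11139500e-01, -6.12917665e-04]), 'wrist_force': array([ 0.69124014,  0.14280682, -0.49543719]), 'wrist_torque': array([ 0.00622763, -0.00269317,  0.00065303]), 'gripper_width': 0.08538641520734067} 0.0187
top [[385.74963696   0.         254.02165564]
 [  0.         385.74963696 187.64861184]
 [  0.           0.           1.        ]] [0.37476019 0.06457029 1.51316212] [ 0.14421806  0.00184719 -0.98954421]
scene [[373.92127305   0.         257.35661325]
 [  0.         373.92127305 195.05569826]
 [  0.           0.           1.        ]] [0.96552428 0.74016211 0.82909335] [-0.35576078 -0.64305439 -0.67817057]
{'mtx': array([[274.63142062,   0.        , 254.83286695],
       [  0.        , 274.63142062, 192.11424996],
       [  0.        ,   0.        ,   1.        ]]), 'distortion': array([0.01237817, 0.        , 0.        , 0.        , 0.        ]), 'T_tool_cam': array([[ 9.99999962e-01,  2.28582899e-04,  1.53967176e-04,
         2.40046634e-05],
       [-2.62974983e-04,  9.58557417e-01,  2.84899295e-01,
        -7.20890900e-02],
       [-8.24632719e-05, -2.84899325e-01,  9.58557441e-01,
        -1.42066313e-01],
       [ 0.00000000e+00,  0.00000000e+00,  0.00000000e+00,
         1.00000000e+00]])}
```

View pics/top.png

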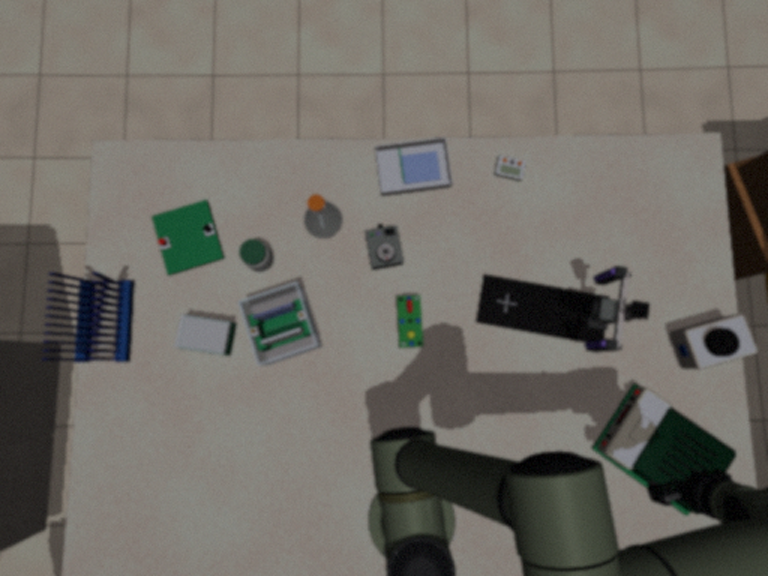

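View pics/scene.png

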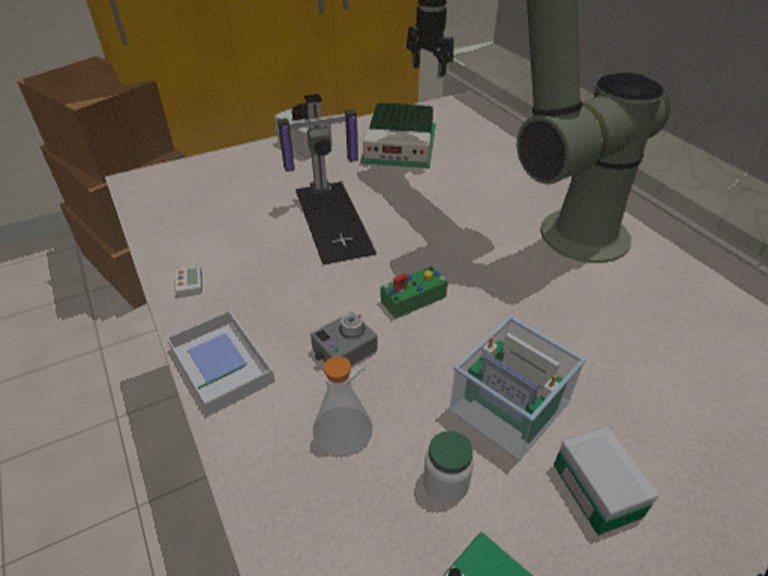

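Top view (1.5x): the rack's key is at about (409,306) and the vial at (410,335). The switch is at (385,252), the tank centre around (282,320), the stand cross at (507,302), the flask at (320,215), the jar at (255,253). The scene view shows the blue cassette in the slot nearer the jar (+x) and the white dam nearer the robot.

```bash
python3 - <<'E'
from h import *
C=cam('top')
P=dict(key=((409,306),.09),vial=((410,335),.059),sw=((385,252),.076),cross=((507,302),.008),post=((603,312),.2),
 t1=((243,293),.12),t2=((303,279),.12),t3=((319,345),.12),t4=((264,362),.12),rA=((397,294),.045),rB=((419,294),.045),rC=((424,346),.045),rD=((400,347),.045),cas=((278,309),.13),dam=((283,338),.13),flask=((317,203),.172),jar=((252,249),.1))
for k,(p,z) in P.items(): print(k,px2w(C,[np.array(p)/1.5],z)[0].round(3))
S=cam('scene')
P=dict(key=((400,281),.087),vial=((429,273),.059),sw=((352,321),.076),cross=((343,240),.008))
for k,(p,z) in P.items(): print(k,px2w(S,[np.array(p)/1.5],z)[0].round(3))
s=sense();q=s['tool_rot'];print(Ro.from_quat([q[1],q[2],q[3],q[0]]).as_matrix().round(3))
im=cv2.imread('pics/raw_top.png')
a=cv2.resize(im[140:250,235:345],None,fx=3.6,fy=3.6,interpolation=3);b=cv2.resize(im[175:250,150:225],None,fx=5.28,fy=5.28,interpolation=3)
E
```

```text
key [ 0.52  -0.001  0.09 ]
vial [ 0.451 -0.004  0.059]
sw [0.659 0.057 0.076]
cross [ 0.537 -0.261  0.008]
post [ 0.492 -0.434  0.2  ]
t1 [0.553 0.402 0.12 ]
t2 [0.586 0.257 0.12 ]
t3 [0.426 0.217 0.12 ]
t4 [0.387 0.348 0.12 ]
rA [0.556 0.027 0.045]
rB [ 0.555 -0.029  0.045]
rC [ 0.423 -0.039  0.045]
rD [0.421 0.021 0.045]
cas [0.512 0.315 0.13 ]
dam [0.443 0.302 0.13 ]
flask [0.761 0.218 0.172]
jar [0.665 0.387 0.1  ]
key [0.535 0.02  0.087]
vial [ 0.453 -0.     0.059]
sw [0.664 0.065 0.076]
cross [ 0.536 -0.251  0.008]
[[ 0.253 -0.967 -0.   ]
 [-0.967 -0.253  0.002]
 [-0.002 -0.    -1.   ]]
```

>>> step_arm(moves=[[1,-35,-45,-10,0],[1,-35,-45,-10,0],[1,-35,-45,-10,0],[1,-35,-45,-10,0],[1,-35,-45,-10,0],[1,-35,-45,-10,0],[1,-35,-45,-10,0],[1,-35,-45,-10,0],[1,-35,-45,-10,0],[1,-35,-45,-10,0]], force=40)

```text
t: 1.35
position: [0.4942, -0.0683, 0.3315]
tool_rot: [-0.002, 0.789, -0.615, -0.002]
wrist_force: [0.7, -1.3, 0.6]
gripper_width: 0.0853
```

>>> step_arm(moves=[[1,-35,-45,0,0],[1,-35,-45,0,0],[1,-35,-20,0,1],[1,0,0,0,1],[1,0,0,0,0.2],[1,0,0,0,0]])

```text
t: 2.1
position: [0.5784, 0.0693, 0.3294]
tool_rot: [-0.0, 0.727, -0.687, -0.003]
wrist_force: [-0.0, -0.5, 0.1]
gripper_width: 0.0855
```

```bash
python3 - <<'E'
from h import *
s=sense();print(s['t'],s['position'],s['joint_positions'],s['joint_vel'].max());save('wrist','w1.png',None,1.56)
im=cv2.imread('pics/raw_w1.png')
E
```

```text
2.1 [0.57844934 0.06929727 0.32940231] [-0.01002076  0.35122319  0.09242709  1.31648218  0.00490843  3.0748013 ] 0.0030031248792530265
```

View pics/w1.png

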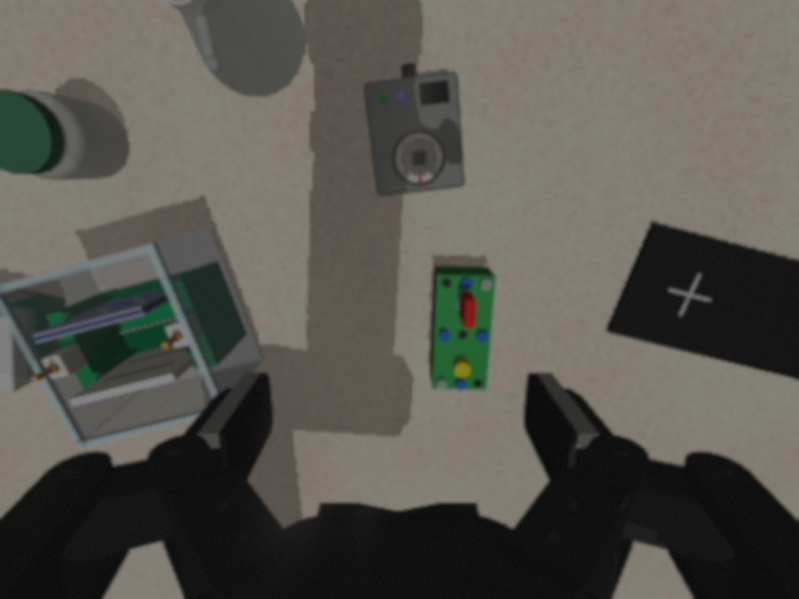

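The wrist view shows the key bow at (469,310), vial (462,370), switch barrel (418,158) with the red mark at (420,178), cross (690,295). The cassette (blue) runs from (37,338) to (165,300) and the white dam is below it. I'll enlarge these.

```bash
python3 - <<'E'
from h import *
im=cv2.imread('pics/raw_w1.png')
r=lambda x0,y0,x1,y1,s:cv2.resize(im[y0:y1,x0:x1],None,fx=s,fy=s,interpolation=3)
A=r(225,40,325,140,4); B=r(265,160,325,260,4)   # switch, rack
Cc=r(0,150,150,290,4)[:400]; 
Z=np.zeros((600,800,3),np.uint8); Z[:280,:320]=A[:280,:320]; Z[:400,330:570]=B; Z[:300,575:]=r(410,165,466,240,4)[:300,:224][:,:224]if 0 else np.pad(r(410,165,466,240,4),((0,0),(0,1),(0,0)))[:300,:225]
cv2.imwrite('pics/z1.png',Z); cv2.imwrite('pics/z2.png',r(0,145,170,290,4.1))
E
```

```text
(no output)
```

View pics/z1.png

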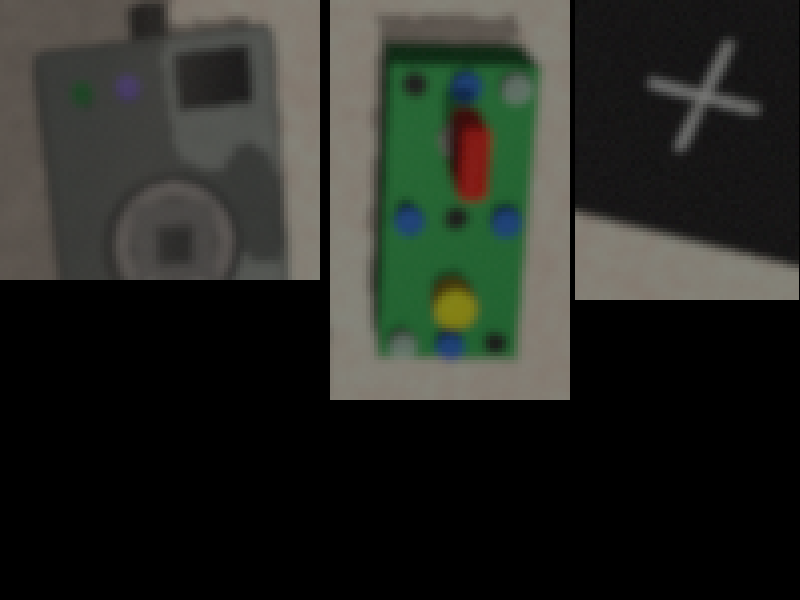

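View pics/z2.png

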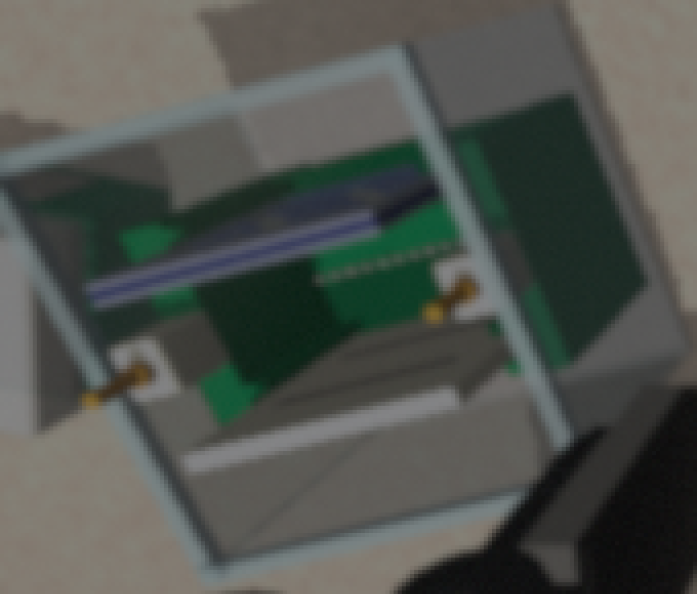

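The crops show the key bow top at (474,161), the rack top corners, the switch hole at (175,245) and the cross at (705,97). In the tank, the cassette top edge runs (90,295)–(375,220), the dam (187,463)–(457,398), and the pin tips are at (92,400) and (434,312).

```bash
python3 - <<'E'
from h import *
C=cam('wrist')
def g(uv,z,o,off,s): 
    uv=np.array(uv,float); return px2w(C,(uv-off+.5)/s+o-.5,z)
B=lambda uv,z:g(uv,z,(265,160),(330,0),4)
A=lambda uv,z:g(uv,z,(225,40),(0,0),4)
X=lambda uv,z:g(uv,z,(410,165),(575,0),4)
T=lambda uv,z:g(uv,z,(0,145),(0,0),4.1)
ang=lambda p,q:np.degrees(np.arctan2(*(q-p)[1::-1]))
k=B([(474,161)],.081)[0];v=B([(455,308)],.059)[0];print('key',k,'vial',v,'d',np.hypot(*(k-v)[:2]),ang(v,k))
r=B([(385,62),(538,65),(516,355),(378,357)],.045);print(r,r.mean(0),ang(r[3],r[0]),ang(r[2],r[1]))
print('bow',ang(*B([(474,195),(471,130)],.081)))
m=A([(174,243),(175,245)],[.076,.076]);print('mouth',m)
e=A([(37,62),(60,278),(270,30),(286,275)],.05);print('box',ang(e[1],e[0]),ang(e[3],e[2]))
x=X([(705,97),(648,82),(760,110),(729,42),(680,150)],.008);print('cross',x[0],ang(x[1],x[2]),ang(x[4],x[3]))
c=T([(90,295),(375,220)],.13);print('cas',c,c.mean(0),np.hypot(*(c[0]-c[1])[:2]),ang(c[1],c[0])-90)
c=T([(187,463),(457,398)],.13);print('dam',c,c.mean(0),np.hypot(*(c[0]-c[1])[:2]),ang(c[1],c[0])-90)
c=T([(92,400),(434,312)],.138);print('pins',c,c.mean(0),np.hypot(*(c[0]-c[1])[:2]),ang(c[1],c[0])-90)
s=sense();q=s['tool_rot'];M=Ro.from_quat([q[1],q[2],q[3],q[0]]).as_matrix();print(np.degrees(np.arctan2(M[1,0],M[0,0])),M.round(4),M.T@(k-s['position'])*1e3)
E
```

```text
key [ 0.52534998 -0.00127507  0.081     ] vial [ 0.4543681  -0.00428758  0.059     ] d 0.07104577377511308 2.4302105953070403
[[ 0.5529661   0.03154846  0.045     ]
 [ 0.55525433 -0.02920877  0.045     ]
 [ 0.42712895 -0.03529744  0.045     ]
 [ 0.42258601  0.02394683  0.045     ]] [ 0.48948385 -0.00225273  0.045     ] 3.3367721421001066 2.720718921479389
bow 8.470573905753744
mouth [[0.66344673 0.057016   0.076     ]
 [0.66282192 0.0566297  0.076     ]]
box 8.68202796015976 9.71778270739162
cross [ 0.53632253 -0.25797967  0.008     ] -100.77258473056156 -9.939065210994935
cas [[0.49630334 0.375601   0.13      ]
 [0.52737386 0.28120918 0.13      ]] [0.5118386  0.32840509 0.13      ] 0.0993740091404605 18.21975563202399
dam [[0.43617215 0.35436435 0.13      ]
 [0.46584283 0.26107434 0.13      ]] [0.45100749 0.30771934 0.13      ] 0.09789471080649716 17.643150386693833
pins [[0.46284009 0.37461669 0.138     ]
 [0.50025601 0.26114676 0.138     ]] [0.48154805 0.31788172 0.138     ] 0.11947960682652296 18.249611459437844
-86.76214975948959 [[ 0.0565 -0.9984 -0.0043]
 [-0.9984 -0.0565  0.005 ]
 [-0.0052  0.004  -1.    ]] [ 68.62520124  56.00525206 248.31860098]
```

>>> step_arm(moves=[[1,14,11,30,0],[1,14,11,35,0],[1,14,11,35,0],[1,14,12,35,0],[1,12,11,35,0],[0.6,0,0,20,0],[0.6,0,0,0,0]])

```text
t: 3.02
position: [0.524, -0.0078, 0.1361]
tool_rot: [-0.002, 0.726, -0.688, -0.001]
wrist_force: [-0.5, -0.6, 0.8]
gripper_width: 0.0524
```

```bash
cat >> h.py <<'E'
def go(x,y,z,th=None):
    s=sense();q=s['tool_rot'];M=Ro.from_quat([q[1],q[2],q[3],q[0]]).as_matrix();a=np.degrees(np.arctan2(M[1,0],M[0,0]))
    print('t',round(s['t'],2),'p',s['position'].round(4),'th',a.round(2),'tiltmrad',(M[:,2]*1e3).round(1)[:2],'F',s['wrist_force'].round(1),'w',round(s['gripper_width'],4),'j6',s['joint_positions'][5].round(2))
    print('shift mm',(M.T@(np.array([x,y,z])-s['position'])*1e3).round(1),'turn',None if th is None else round((a-th)/5,2))
E
python3 - <<'E'
from h import *
go(.525,-.001,.055,-87.1)
E
```

```text
t 3.02 p [ 0.524  -0.0078  0.1361] th -86.94 tiltmrad [0.8 4.7] F [-0.5 -0.6  0.8] w 0.0524 j6 2.93
shift mm [-6.3 -1.3 81.1] turn 0.03
```

>>> step_arm(moves=[[0.6,-6,-1,0,0],[0.6,0,0,25,0],[0.6,0,0,25,0],[0.6,0,0,20,0],[0.6,0,0,7,0],[0.6,0,0,0,0]])

```text
t: 3.78
position: [0.5323, -0.0005, 0.0649]
tool_rot: [-0.006, 0.726, -0.687, 0.004]
wrist_force: [0.7, -0.7, 1.1]
gripper_width: 0.0509
```

```bash
python3 - <<'E'
from h import *
go(.525,-.001,.055,-87.1)
E
```

```text
t 3.77 p [ 5.323e-01 -5.000e-04  6.490e-02] th -86.82 tiltmrad [14.9  3.5] F [ 0.7 -0.7  1.1] w 0.0509 j6 2.94
shift mm [0.1 7.5 9.8] turn 0.06
```

>>> step_arm(moves=[[0.6,0,7,5,0],[0.6,0,0,4,0],[0.6,0,0,0,0]])

```text
t: 4.15
position: [0.5265, -0.0009, 0.0574]
tool_rot: [-0.007, 0.727, -0.687, 0.006]
wrist_force: [-0.2, -0.2, -0.3]
gripper_width: 0.051
```

```bash
python3 - <<'E'
from h import *
go(.525,-.001,.055,-87.1)
save('wrist','w2.png',(130,180,400,384),2.9)
E
```

```text
t 4.15 p [ 0.5265 -0.0009  0.0574] th -86.8 tiltmrad [18.3  3.1] F [-0.2 -0.2 -0.3] w 0.051 j6 2.94
shift mm [-0.   1.5  2.3] turn 0.06
```

View pics/w2.png

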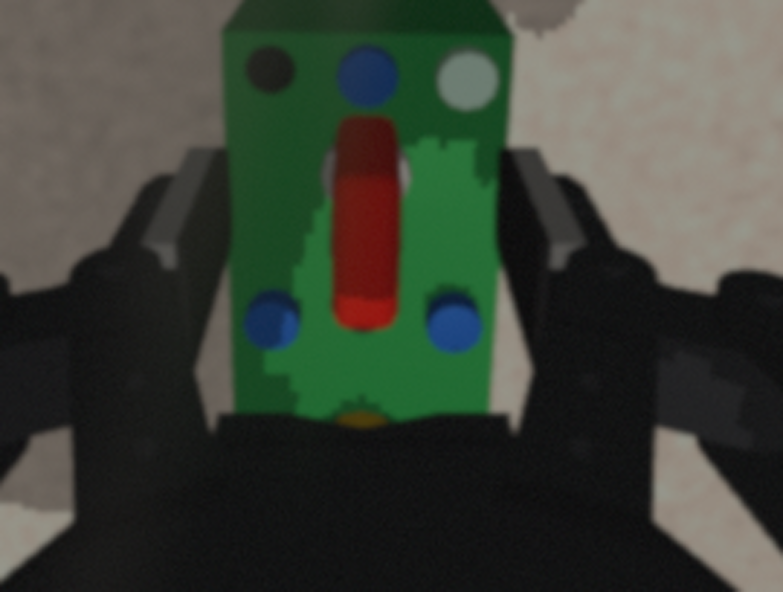

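Bow centred between the open pads (bow x≈366, fingers at 230 and 500).

>>> step_arm(moves=[[0.6,0,2,2,0],[0,0,0,0,0],[0,0,0,0,0],[0,0,0,0,0],[0,0,0,0,0],[0,0,0,0,0]], force=60)

```text
t: 4.95
position: [0.5248, -0.0012, 0.0557]
tool_rot: [-0.008, 0.726, -0.687, 0.006]
wrist_force: [-0.5, -0.3, 0.6]
gripper_width: 0.0106
```

```bash
python3 - <<'E'
from h import *
go(.525,-.001,.055,-87.1)
E
```

```text
t 4.95 p [ 0.5248 -0.0012  0.0557] th -86.81 tiltmrad [18.9  3. ] F [-0.5 -0.3  0.6] w 0.0106 j6 2.94
shift mm [-0.2 -0.2  0.7] turn 0.06
```

>>> step_arm(moves=[[0,0,0,-10,0],[0,0,0,-15,0],[0,0,0,-20,0],[0,0,0,-25,0],[0,0,0,-20,-1],[0,0,0,0,-1],[0,0,0,0,-1],[0,0,0,0,-1],[0,0,0,0,-1],[0,0,0,0,-1]])

```text
t: 6.2
position: [0.525, -0.0017, 0.1593]
tool_rot: [-0.007, 0.884, -0.468, 0.012]
wrist_force: [0.1, 0.0, -0.5]
gripper_width: 0.0109
```

>>> step_arm(moves=[[0,0,0,0,-1],[0,0,0,0,-1],[0,0,0,0,-1],[0,0,0,0,-1],[0,0,0,0,-1],[0,0,0,0,-1],[0,0,0,0,-1],[0,0,0,0,-1],[0,0,0,0,-1],[0,0,0,0,0]])

```text
t: 7.45
position: [0.5267, -0.0018, 0.1714]
tool_rot: [-0.002, 0.997, -0.081, 0.019]
wrist_force: [0.9, 0.4, -0.1]
gripper_width: 0.0109
```

```bash
python3 - <<'E'
from h import *
go(.663,.0568,.140,9.2)
save('wrist','w3.png',(130,100,400,304),2.9)
E
```

```text
t 7.45 p [ 0.5267 -0.0018  0.1714] th -9.32 tiltmrad [38.8  0.1] F [ 0.9  0.4 -0.1] w 0.0109 j6 1.59
shift mm [123.7 -79.7  36.7] turn -3.7
```

View pics/w3.png

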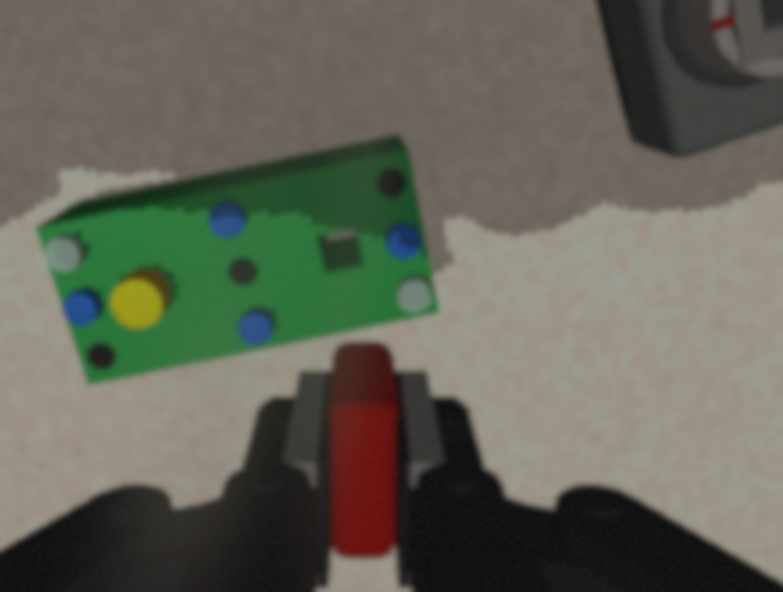

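The key is out and upright in the jaws. The rack stayed put. The switch's red mark is visible at (720,22).

>>> step_arm(moves=[[0,25,-15,5,-0.9],[0,25,-15,5,-0.9],[0,25,-15,5,-0.9],[0,15,-15,5,-0.9],[0,10,-15,5,0],[0,0,0,0,0]])

```text
t: 8.25
position: [0.6303, 0.0709, 0.1522]
tool_rot: [0.002, 0.997, 0.075, 0.02]
wrist_force: [-0.4, 0.3, -0.2]
gripper_width: 0.0108
```

```bash
python3 - <<'E'
from h import *
go(.663,.0568,.140,9.2)
E
```

```text
t 8.25 p [0.6303 0.0709 0.1522] th 8.64 tiltmrad [40.6 -0.6] F [-0.4  0.3 -0.2] w 0.0108 j6 1.42
shift mm [29.7 18.8 13.5] turn -0.11
```

>>> step_arm(moves=[[0,30,18,0,0],[0,0,0,0,0]])

```text
t: 8.5
position: [0.6617, 0.0571, 0.1538]
tool_rot: [0.002, 0.997, 0.074, 0.019]
wrist_force: [-0.7, -0.8, -0.3]
gripper_width: 0.0113
```

```bash
python3 - <<'E'
from h import *
go(.663,.0568,.140,9.2); print(sense()['joint_positions'])
E
```

```text
t 8.5 p [0.6617 0.0571 0.1538] th 8.52 tiltmrad [39.1 -1.4] F [-0.7 -0.8 -0.3] w 0.0113 j6 1.4
shift mm [ 0.7  0.4 13.9] turn -0.14
[-2.48216156e-02  5.61354505e-01 -2.66702037e-02  9.43688312e-01
 -4.15179334e-04  1.39737894e+00]
```

>>> step_arm(moves=[[0,0,0,-40,0],[0,0,0,0,0]])

```text
t: 8.75
position: [0.6579, 0.0563, 0.1944]
tool_rot: [0.002, 0.997, 0.073, 0.018]
wrist_force: [0.3, 0.3, -0.3]
gripper_width: 0.0109
```

```bash
python3 - <<'E'
from h import *
go(.663,.0568,.140,9.2); print(sense()['joint_positions'])
E
```

```text
t 8.75 p [0.6579 0.0563 0.1944] th 8.34 tiltmrad [36.1 -1.6] F [ 0.3  0.3 -0.3] w 0.0109 j6 1.4
shift mm [ 3.2 -0.1 54.6] turn -0.17
[-2.59547955e-02  5.27327354e-01  2.31859723e-02  1.03049590e+00
 -7.03944564e-04  1.39931013e+00]
```

>>> step_arm(moves=[[0,2,0,55,0],[0,0,0,20,-0.2],[0,0,0,0,0]])

```text
t: 9.12
position: [0.6598, 0.0559, 0.1181]
tool_rot: [0.002, 0.997, 0.08, 0.017]
wrist_force: [-0.3, 1.2, -0.8]
gripper_width: 0.011
```

```bash
python3 - <<'E'
from h import *
go(.6621,.0572,.0865,9.2)
save('scene','s2.png',(200,175,280,245),8)
E
```

```text
t 9.12 p [0.6598 0.0559 0.1181] th 9.2 tiltmrad [34.8 -1.9] F [-0.3  1.2 -0.8] w 0.011 j6 1.38
shift mm [ 1.4 -1.1 31.6] turn 0.0
```

View pics/s2.png

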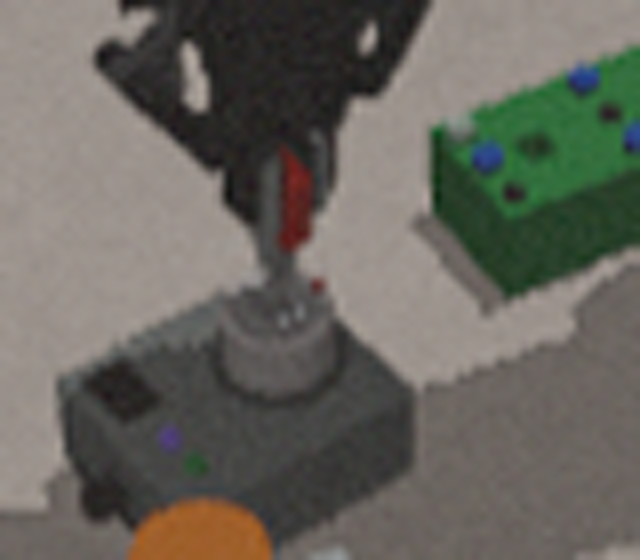

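The key hangs over the barrel mouth. Inserting in steps, watching the force.

>>> step_arm(moves=[[0,1.5,-1,8,0],[0,0,0,8,0],[0,0,0,0,0]])

```text
t: 9.55
position: [0.6628, 0.0572, 0.1041]
tool_rot: [0.003, 0.997, 0.08, 0.019]
wrist_force: [-0.1, 0.1, -1.0]
gripper_width: 0.0105
```

```bash
python3 - <<'E'
from h import *
go(.6621,.0572,.0865,9.2)
E
```

```text
t 9.55 p [0.6628 0.0572 0.1041] th 9.16 tiltmrad [38.1 -2. ] F [-0.1  0.1 -1. ] w 0.0105 j6 1.39
shift mm [-1.3 -0.2 17.5] turn -0.01
```

>>> step_arm(moves=[[0,-1.2,0,9,0],[0,0,0,0,0]])

```text
t: 9.8
position: [0.6624, 0.058, 0.0963]
tool_rot: [0.002, 0.997, 0.08, 0.02]
wrist_force: [-0.2, -0.3, -0.6]
gripper_width: 0.0111
```

```bash
python3 - <<'E'
from h import *
go(.6621,.0572,.0865,9.2)
E
```

```text
t 9.8 p [0.6624 0.058  0.0963] th 9.19 tiltmrad [39.8 -0. ] F [-0.2 -0.3 -0.6] w 0.0111 j6 1.39
shift mm [-0.8  0.7  9.8] turn -0.0
```

>>> step_arm(moves=[[0,-0.8,0.6,8,0],[0,0,0,3,0],[0,0,0,0,0]])

```text
t: 10.18
position: [0.6623, 0.0579, 0.087]
tool_rot: [0.001, 0.997, 0.08, 0.021]
wrist_force: [-0.6, 0.7, 1.2]
gripper_width: 0.0112
```

```bash
python3 - <<'E'
from h import *
go(.6621,.0572,.0865,9.2);s=sense();print(s['wrist_torque'])
E
```

```text
t 10.18 p [0.6623 0.0579 0.087 ] th 9.22 tiltmrad [41.1  0.9] F [-0.6  0.7  1.2] w 0.0112 j6 1.39
shift mm [-0.3  0.7  0.5] turn 0.0
[0.31809346 0.34054245 0.00927164]
```

>>> step_arm(moves=[[0,0,0,3,0],[0,0,0,0,0]])

```text
t: 10.42
position: [0.6626, 0.0579, 0.0871]
tool_rot: [0.001, 0.997, 0.08, 0.021]
wrist_force: [-1.0, 2.4, -1.2]
gripper_width: 0.0112
```

```bash
python3 - <<'E'
from h import *
go(.6621,.0572,.0865,9.2);s=sense();print(s['wrist_torque'])
E
```

```text
t 10.43 p [0.6626 0.0579 0.0871] th 9.23 tiltmrad [42.9  0.8] F [-1.   2.4 -1.2] w 0.0112 j6 1.39
shift mm [-0.7  0.7  0.6] turn 0.01
[0.35268838 0.26305766 0.01935653]
```

Collar seated (no further descent). Turning clockwise.

>>> step_arm(moves=[[0,0,0,0,1],[0,0,0,0,1],[0,0,0,0,1],[0,0,0,0,1],[0,0,0,0,1],[0,0,0,0,1],[0,0,0,0,0]])

```text
t: 11.3
position: [0.6629, 0.0584, 0.0869]
tool_rot: [-0.005, 0.982, -0.188, 0.021]
wrist_force: [-1.8, 1.1, 3.3]
gripper_width: 0.0107
```

```bash
python3 - <<'E'
from h import *
go(.6626,.0575,.0868,-61);s=sense();print(s['wrist_torque'])
E
```

```text
t 11.3 p [0.6629 0.0584 0.0869] th -21.67 tiltmrad [43.6  1.8] F [-1.8  1.1  3.3] w 0.0107 j6 1.92
shift mm [0.  0.9 0.1] turn 7.87
[0.32216154 0.56615001 0.06135331]
```

>>> step_arm(moves=[[0,0,0.4,0,1],[0,0,0,0,1],[0,0,0,0,1],[0,0,0,0,1],[0,0,0,0,1],[0,0,0,0,1],[0,0,0,0,1],[0,0,0,0,1],[0,0,0,0,1],[0,0,0,0,0]])

```text
t: 12.55
position: [0.6637, 0.0576, 0.0869]
tool_rot: [-0.013, 0.833, -0.552, 0.019]
wrist_force: [-1.5, 1.7, 4.3]
gripper_width: 0.011
```

```bash
python3 - <<'E'
from h import *
go(.6626,.0575,.0868,-61);s=sense();print(s['wrist_torque'])
E
```

```text
t 12.55 p [0.6637 0.0576 0.0869] th -67.11 tiltmrad [45.2  0.9] F [-1.5  1.7  4.3] w 0.011 j6 2.72
shift mm [-0.3  1.1  0. ] turn -1.22
[0.29532646 0.53981206 0.12457742]
```

>>> step_arm(moves=[[0.5,0,0,0,0],[0.5,0,0,0,0],[0.5,0,0,0,0],[0.5,0,0,0,0],[0.5,0,0,-30,0],[0.5,0,0,-60,0],[0.5,0,0,-60,0],[0.5,0,0,-40,0],[0.5,0,0,0,0]])

```text
t: 13.68
position: [0.6551, 0.0563, 0.2803]
tool_rot: [-0.011, 0.834, -0.551, 0.019]
wrist_force: [-0.2, -0.3, -0.7]
gripper_width: 0.0426
```

```bash
python3 - <<'E'
from h import *
go(.512,.328,.250,18);save('wrist','w4.png',(100,60,450,320),2.2)
E
```

```text
t 13.68 p [0.6551 0.0563 0.2803] th -66.91 tiltmrad [44.1 -1.7] F [-0.2 -0.3 -0.7] w 0.0426 j6 2.71
shift mm [-306.5   26.    23.5] turn -16.98
```

View pics/w4.png

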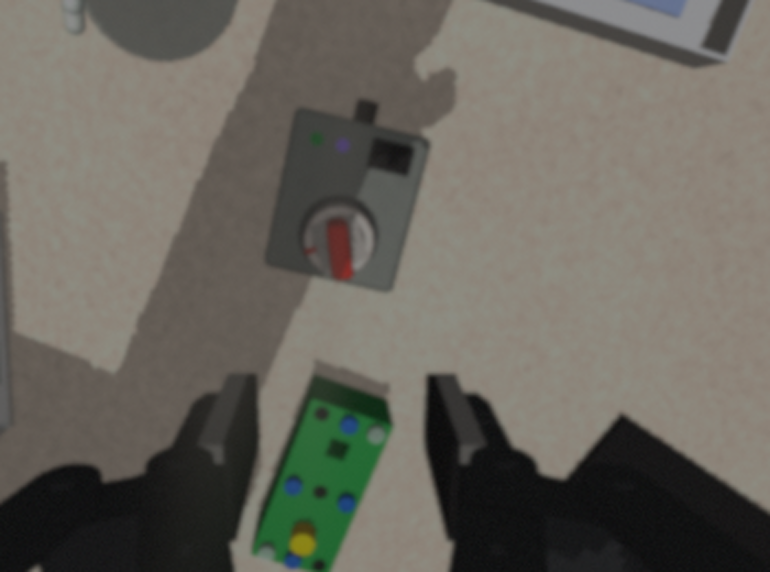

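The key is fully in, with its mark about 60° clockwise, and the rack and vial are undisturbed. Going to the cassette.

>>> step_arm(moves=[[0.5,-38,3,0,-1],[0.5,-38,0,0,-1],[0.5,-38,-3,0,-1],[0.5,-37,-7,0,-1],[0.5,-37,-10,0,-1],[0.5,-36,-13,0,-1],[0.5,-34,-16,0,-1],[0.5,-33,-19,0,-1],[0.5,0,0,0,-1],[0.5,0,0,0,-1]])

```text
t: 14.98
position: [0.4955, 0.3284, 0.2501]
tool_rot: [0.005, 0.991, -0.133, 0.006]
wrist_force: [-0.3, -0.3, -0.1]
gripper_width: 0.0424
```

>>> step_arm(moves=[[0.5,0,0,0,-1],[0.5,0,0,0,-1],[0.5,0,0,0,-1],[0.5,0,0,0,-1],[0.5,0,0,0,-1],[0.5,0,0,0,-1],[0.5,0,0,0,-1],[0.5,0,0,0,0]])

```text
t: 15.98
position: [0.4871, 0.3244, 0.232]
tool_rot: [0.011, 0.983, 0.182, -0.009]
wrist_force: [0.2, 0.2, -0.2]
gripper_width: 0.0428
```

```bash
python3 - <<'E'
from h import *
go(.512,.328,.250,18);s=sense();print(s['joint_positions'])
C=cam('wrist');save('wrist','w5.png',None,1.5);np.savez('c5.npz',*C)
print(w2px(C,[[.4963,.3756,.13],[.5274,.2812,.13]])*1.5)
E
```

```text
t 15.97 p [0.4871 0.3244 0.232 ] th 21.0 tiltmrad [-14.6 -25. ] F [ 0.2  0.2 -0.2] w 0.0428 j6 1.67
shift mm [ 24.2   5.9 -18.5] turn 0.6
[ 0.46966245  0.4114323  -0.06472196  1.11897234 -0.01564086  1.67385207]
[[433.17377692 212.63070954]
 [420.12674296 365.38176975]]
```

View pics/w5.png

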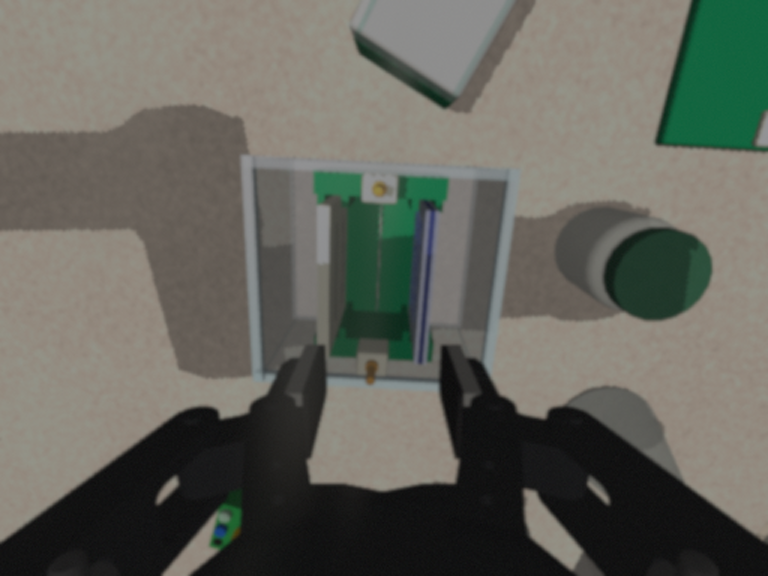

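The cassette top edge runs (432,203)–(420,362), in line with the prediction. The dam is at x≈322 and the pins at (379,188) and (371,370).

```bash
python3 - <<'E'
from h import *
C=cam('wrist')
p=px2w(C,np.array([(432,203),(420,362)])/1.5-1/6,.13);print(p,p.mean(0),np.hypot(*(p[0]-p[1])[:2]),np.degrees(np.arctan2(*(p[0]-p[1])[1::-1]))-90)
p=px2w(C,np.array([(379,188),(371,370)])/1.5-1/6,.138);print(p,p.mean(0),np.hypot(*(p[0]-p[1])[:2]),np.degrees(np.arctan2(*(p[0]-p[1])[1::-1]))-90)
go(.5125,.329,.200,18)
E
```

```text
[[0.49324383 0.38044873 0.13      ]
 [0.52605092 0.28349123 0.13      ]] [0.50964738 0.33196998 0.13      ] 0.10235752390642264 18.694050839219713
[[0.46167601 0.3779126  0.138     ]
 [0.49714884 0.27041813 0.138     ]] [0.47941243 0.32416537 0.138     ] 0.1131962115091332 18.262725019187897
t 16.02 p [0.487  0.3244 0.232 ] th 20.98 tiltmrad [-14.8 -25.1] F [0.1 0.  0.1] w 0.0429 j6 1.67
shift mm [26.2  4.2 31.5] turn 0.6
```

>>> step_arm(moves=[[0.35,25,2,30,0.55],[0.35,0,0,35,0],[0.35,0,0,0,0]])

```text
t: 16.4
position: [0.51, 0.3296, 0.1635]
tool_rot: [0.012, 0.988, 0.156, -0.01]
wrist_force: [-0.6, 0.0, 0.0]
gripper_width: 0.0295
```

```bash
python3 - <<'E'
from h import *
go(.511,.330,.103,18.3)
E
```

```text
t 16.4 p [0.51   0.3296 0.1635] th 17.93 tiltmrad [-16.4 -25.9] F [-0.6  0.   0. ] w 0.0295 j6 1.72
shift mm [ 2.5 -1.2 60.4] turn -0.07
```

>>> step_arm(moves=[[0.35,1,-1,20,0],[0.35,1,0,20,0],[0.35,0,0,0,0]])

```text
t: 16.77
position: [0.5122, 0.3309, 0.1259]
tool_rot: [0.011, 0.988, 0.155, -0.009]
wrist_force: [-0.1, 0.1, 0.4]
gripper_width: 0.0297
```

```bash
python3 - <<'E'
from h import *
go(.511,.330,.103,18.3);save('wrist','w6.png',(80,40,430,384),1.7)
E
```

```text
t 16.77 p [0.5122 0.3309 0.1259] th 17.82 tiltmrad [-13.6 -24.6] F [-0.1  0.1  0.4] w 0.0297 j6 1.72
shift mm [-0.9  0.1 22.9] turn -0.1
```

View pics/w6.png

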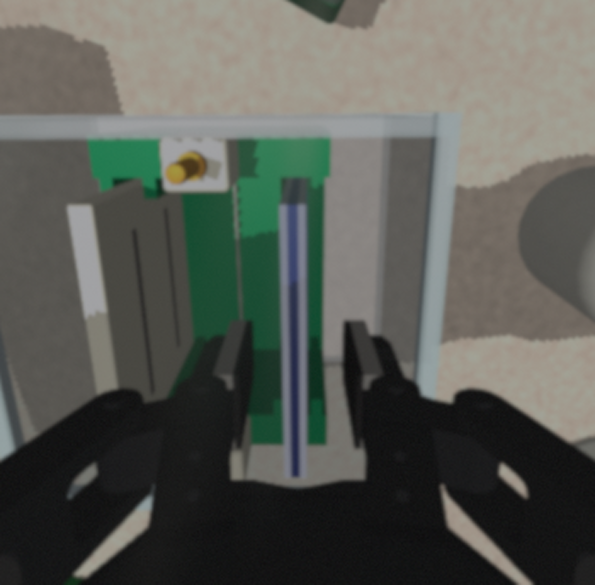

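The plate (x≈293) sits midway between the jaws (250 and 345), well clear of the dam.

```bash
python3 - <<'E'
from h import *
C=cam('wrist');s=sense()
p=px2w(C,np.array([(292,205),(294,478)])/1.7+[80,40],.13);print(p,p.mean(0),np.hypot(*(p[0]-p[1])[:2]),np.degrees(np.arctan2(*(p[0]-p[1])[1::-1]))-90)
E
```

```text
[[0.49630226 0.3766186  0.13      ]
 [0.52739705 0.28129167 0.13      ]] [0.51184966 0.32895513 0.13      ] 0.10027017457388263 18.06586291313357
```

>>> step_arm(moves=[[0.35,-1,0,15,0],[0.35,0,0,8,0],[0.35,0,0,0,0],[0,0,0,0,0],[0,0,0,0,0],[0,0,0,0,0],[0,0,0,0,0]], force=60)

```text
t: 17.7
position: [0.5127, 0.3311, 0.1056]
tool_rot: [0.01, 0.988, 0.155, -0.006]
wrist_force: [-0.9, 0.7, -1.5]
gripper_width: 0.0069
```

```bash
python3 - <<'E'
from h import *
go(.511,.330,.103,18.3)
E
```

```text
t 17.7 p [0.5127 0.3311 0.1056] th 17.82 tiltmrad [ -8.7 -22.1] F [-0.9  0.7 -1.5] w 0.0069 j6 1.72
shift mm [-1.9  0.5  2.6] turn -0.1
```

>>> step_arm(moves=[[0,-0.2,0.3,-15,0],[0,-0.3,0.4,-20,0],[0,0,0,0,0]])

```text
t: 18.08
position: [0.513, 0.3312, 0.1431]
tool_rot: [0.01, 0.988, 0.155, -0.006]
wrist_force: [0.1, 0.1, -1.4]
gripper_width: 0.007
```

```bash
python3 - <<'E'
from h import *
go(.5127,.3311,.245,18)
E
```

```text
t 18.07 p [0.513  0.3312 0.1431] th 17.81 tiltmrad [ -8.1 -21.8] F [ 0.1  0.1 -1.4] w 0.007 j6 1.72
shift mm [  -1.8    1.9 -101.9] turn -0.04
```

>>> step_arm(moves=[[0,-0.4,0.4,-25,0],[0,-0.6,0.6,-25,0],[0,-0.5,0.5,-25,0],[0,-0.5,0.5,-30,0],[0,0,0,0,0]])

```text
t: 18.7
position: [0.5124, 0.3308, 0.2496]
tool_rot: [0.01, 0.988, 0.155, -0.006]
wrist_force: [0.3, 0.1, -1.6]
gripper_width: 0.007
```

```bash
python3 - <<'E'
from h import *
go(.5363,-.258,.24,79.6)
E
```

```text
t 18.7 p [0.5124 0.3308 0.2496] th 17.79 tiltmrad [ -8.7 -22.2] F [ 0.3  0.1 -1.6] w 0.007 j6 1.72
shift mm [-157.   567.6   22.5] turn -12.36
```

>>> step_arm(moves=[[0,-6,22,0,0],[0,-11,40,0,0],[0,-12,45,0,0],[0,-12,45,0,0],[0,-12,45,0,0],[0,-12,45,0,0],[0,-12,45,0,0],[0,-12,45,0,0],[0,-11,40,0,0],[0,-7,25,0,0]])

```text
t: 19.95
position: [0.5218, -0.1001, 0.2449]
tool_rot: [0.011, 0.988, 0.154, -0.016]
wrist_force: [-0.0, 0.2, -1.3]
gripper_width: 0.0065
```

>>> step_arm(moves=[[0,0,0,0,-1],[0,0,0,0,-1],[0,0,0,0,-1],[0,0,0,0,-1],[0,0,0,0,-1],[0,0,0,0,-1],[0,0,0,0,-1],[0,0,0,0,-1],[0,0,0,0,-1],[0,0,0,0,-1]])

```text
t: 21.2
position: [0.5057, -0.1094, 0.2292]
tool_rot: [-0.006, 0.826, 0.563, -0.029]
wrist_force: [-0.7, 0.3, -1.2]
gripper_width: 0.0068
```

```bash
python3 - <<'E'
from h import *
go(.5363,-.258,.2006,79.6)
E
```

```text
t 21.2 p [ 0.5057 -0.1094  0.2292] th 68.59 tiltmrad [-54.6 -22.8] F [-0.7  0.3 -1.2] w 0.0068 j6 0.04
shift mm [-125.9   84.1   30.3] turn -2.2
```

>>> step_arm(moves=[[0,-42,28,8,-0.7],[0,-42,28,8,-0.7],[0,-38,25,8,-0.8],[0,0,0,0,0],[0,0,0,0,0]])

```text
t: 21.82
position: [0.5372, -0.2555, 0.1983]
tool_rot: [-0.014, 0.767, 0.641, -0.031]
wrist_force: [0.3, 0.4, -1.3]
gripper_width: 0.0067
```

```bash
cat >> h.py <<'E'
def gel(off=(0,1.8),depth=30.6,ct=(-.015,.0185)):
    s=sense();q=s['tool_rot'];M=Ro.from_quat([q[1],q[2],q[3],q[0]]).as_matrix()
    # cassette 'down' in tool frame when gripped: tilt of vertical relative to tool
    d=M@np.array([-ct[0],-ct[1],1.]); d/=np.linalg.norm(d)
    p=s['position']+M@np.array([off[0],off[1],0])/1e3+d*depth/1e3
    print('cassette tilt mrad',(d*1e3).round(1)[:2],'gel',p.round(4)); return p,M
E
python3 - <<'E'
from h import *
go(.5363,-.258,.2006,79.6);p,M=gel();print('shift',(M.T@(np.array([.5363,-.258,.17])-p)*1e3).round(1))
E
```

```text
t 21.82 p [ 0.5372 -0.2555  0.1983] th 79.86 tiltmrad [-64.9 -17.9] F [ 0.3  0.4 -1.3] w 0.0067 j6 -0.36
shift mm [-2.7 -0.5 -2.2] turn 0.05
cassette tilt mrad [-80.4   0.2] gel [ 0.5365 -0.2558  0.1677]
shift [-2.3  0.1 -2.2]
```

>>> step_arm(moves=[[0,20,50,0,0],[0,0,55,0,0],[0,0,0,0,0]])

```text
t: 22.2
position: [0.6424, -0.2514, 0.1883]
tool_rot: [-0.017, 0.767, 0.641, -0.032]
wrist_force: [-0.5, -0.6, -2.0]
gripper_width: 0.0069
```

```bash
python3 - <<'E'
from h import *
go(.5363,-.258,.2006,79.6);p,M=gel();print('shift',(M.T@(np.array([.5363,-.258,.17])-p)*1e3).round(1))
E
```

```text
t 22.2 p [ 0.6424 -0.2514  0.1883] th 79.87 tiltmrad [-71.4 -14.9] F [-0.5 -0.6 -2. ] w 0.0069 j6 -0.28
shift mm [ -25.5 -103.8   -4.6] turn 0.05
cassette tilt mrad [-86.9   3.1] gel [ 0.6415 -0.2516  0.1577]
shift [ -25.1 -103.    -4.7]
```

>>> step_arm(moves=[[0,0,-10,0,0],[0,0,-10,0,0],[0,0,-10,0,0],[0,0,-10,0,0],[0,0,-10,0,0],[0,0,0,0,0]])

```text
t: 22.95
position: [0.5832, -0.2389, 0.1957]
tool_rot: [-0.017, 0.767, 0.641, -0.033]
wrist_force: [0.6, -0.4, -1.5]
gripper_width: 0.0065
```

```bash
python3 - <<'E'
from h import *
go(.5363,-.258,.2006,79.6);p,M=gel();print('shift',(M.T@(np.array([.5363,-.258,.17])-p)*1e3).round(1))
E
```

```text
t 22.95 p [ 0.5832 -0.2389  0.1957] th 79.86 tiltmrad [-72.5 -15.2] F [ 0.6 -0.4 -1.5] w 0.0065 j6 -0.3
shift mm [-27.2 -43.   -1.2] turn 0.05
cassette tilt mrad [-88.    2.9] gel [ 0.5823 -0.2392  0.1651]
shift [-26.8 -42.1  -1.2]
```

>>> step_arm(moves=[[0,-10,-10,-25,0],[0,-10,-10,-25,0],[0,-7,-10,-25,0],[0,0,-10,-25,0],[0,0,0,0,0]])

```text
t: 23.58
position: [0.5445, -0.2574, 0.3029]
tool_rot: [-0.016, 0.767, 0.641, -0.032]
wrist_force: [-0.0, -0.6, -0.9]
gripper_width: 0.0069
```

```bash
python3 - <<'E'
from h import *
go(.5363,-.258,.2006,79.6);p,M=gel();print('shift',(M.T@(np.array([.5363,-.258,.17])-p)*1e3).round(1))
E
```

```text
t 23.57 p [ 0.5445 -0.2574  0.3029] th 79.82 tiltmrad [-70.4 -16.2] F [-0.  -0.6 -0.9] w 0.0069 j6 -0.36
shift mm [  0.9  -1.2 102.7] turn 0.04
cassette tilt mrad [-85.8   1.9] gel [ 0.5437 -0.2577  0.2723]
shift [  1.3  -0.4 102.6]
```

>>> step_arm(moves=[[0,0,0,25,0],[0,0,0,25,0],[0,0,0,20,0],[0,0,0,7,0],[0,0,0,0,0]])

```text
t: 24.2
position: [0.5389, -0.2578, 0.2195]
tool_rot: [-0.017, 0.767, 0.641, -0.032]
wrist_force: [-0.6, -1.1, -0.7]
gripper_width: 0.0073
```

```bash
python3 - <<'E'
from h import *
go(.5363,-.258,.2006,79.6);p,M=gel();print('shift',(M.T@(np.array([.5363,-.258,.17])-p)*1e3).round(1))
E
```

```text
t 24.2 p [ 0.5389 -0.2578  0.2195] th 79.86 tiltmrad [-71.9 -14.6] F [-0.6 -1.1 -0.7] w 0.0073 j6 -0.37
shift mm [-0.1 -1.2 19.1] turn 0.05
cassette tilt mrad [-87.4   3.5] gel [ 0.538  -0.258   0.1889]
shift [ 0.2 -0.4 19. ]
```

>>> step_arm(moves=[[0,0,0,0,1],[0,0,0,0,1],[0,0,0,0,1],[0,0,0,0,1],[0,0,0,0,0]])

```text
t: 24.82
position: [0.5414, -0.2588, 0.2227]
tool_rot: [-0.009, 0.869, 0.494, -0.033]
wrist_force: [-0.4, 0.1, -2.0]
gripper_width: 0.007
```

```bash
python3 - <<'E'
from h import *
go(.5363,-.258,.2006,79.6);p,M=gel();print('shift',(M.T@(np.array([.5363,-.258,.17])-p)*1e3).round(1))
E
```

```text
t 24.82 p [ 0.5414 -0.2588  0.2227] th 59.3 tiltmrad [-66.8 -17.5] F [-0.4  0.1 -2. ] w 0.007 j6 -0.01
shift mm [-0.9 -3.7 22.4] turn -4.06
cassette tilt mrad [-75.    4.9] gel [ 0.5407 -0.2595  0.1921]
shift [ 0.2 -3.5 22.3]
```

>>> step_arm(moves=[[0,0,0,0,-0.5],[0,0,0,0,-0.5],[0,0,0,0,-0.5],[0,0,0,0,-0.5],[0,0,0,0,-0.5],[0,0,0,0,-0.5],[0,0,0,0,-0.5],[0,0,0,0,-0.5],[0,0,0,0,0]])

```text
t: 25.95
position: [0.5445, -0.2599, 0.2271]
tool_rot: [-0.011, 0.762, 0.647, -0.03]
wrist_force: [-0.3, 0.7, -1.4]
gripper_width: 0.0068
```

```bash
python3 - <<'E'
from h import *
go(.5363,-.258,.2006,79.6);p,M=gel();print('shift',(M.T@(np.array([.5363,-.258,.17])-p)*1e3).round(1))
save('scene','s3.png',(150,60,320,190),4.6)
E
```

```text
t 25.95 p [ 0.5445 -0.2599  0.2271] th 80.78 tiltmrad [-59.9 -21.5] F [-0.3  0.7 -1.4] w 0.0068 j6 -0.38
shift mm [ 1.4 -6.9 26.9] turn 0.24
cassette tilt mrad [-75.7  -3.7] gel [ 0.5439 -0.2603  0.1965]
shift [ 1.9 -6.4 26.8]
```

View pics/s3.png

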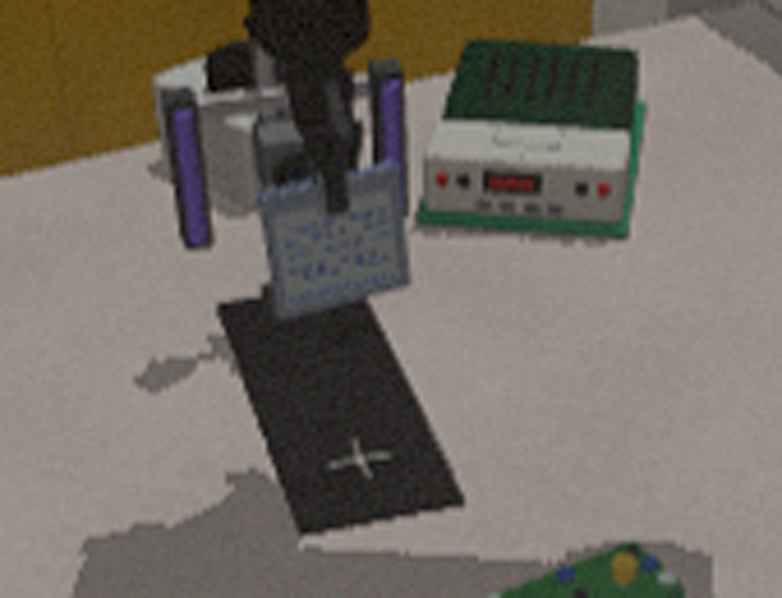

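Last picture: the cassette is held over the stand with corners at about (262,192), (395,162), (408,283), (280,318). I'll check tilt and position against that.

```bash
python3 - <<'E'
from h import *
from scipy.optimize import least_squares
C=cam('scene');uv=np.array([(262,192),(395,162),(408,283),(280,318)])/4.6+[150,60]-.4
nrm=np.radians(80.6)
def X(q):
    R=Ro.from_rotvec([q[3],q[4],0]).as_matrix()@Ro.from_euler('z',q[5]).as_matrix() # local x=normal,y=width
    P=np.array([[.004,y,z] for y,z in((-.05,.055),(.05,.055),(.05,-.045),(-.05,-.045))])
    return np.array(q[:3])+P@R.T
p,M=gel()
for perm in (0,1):
    f=lambda q:(w2px(C,X(q))[[0,1,2,3] if perm==0 else [1,0,3,2]]-uv).ravel()
    r=least_squares(f,[.544,-.26,.1965,0,0,nrm],x_scale=[.01,.01,.01,.1,.1,.1])
    print(perm,r.cost,r.x.round(4),'up tilt',Ro.from_rotvec([r.x[3],r.x[4],0]).as_matrix()[:2,2].round(3))
    # constrained position & yaw
    for tilt in (0,-.075):
        print(tilt,np.abs(f([*p,0,-tilt*-1,nrm])).round(1))
E
```

```text
cassette tilt mrad [-75.6  -3.7] gel [ 0.5439 -0.2603  0.1965]
0 0.13105874722570982 [ 0.533  -0.2855  0.1822  0.0453  0.0383  1.4724] up tilt [ 0.038 -0.045]
0 [0.1 0.5 1.6 1.1 0.3 1.9 1.4 0.5]
-0.075 [1.1 1.8 2.7 1.9 1.2 3.  2.4 1.3]
1 0.6070041596765867 [ 0.5368 -0.2789  0.1882  0.9641 -0.3345  4.0523] up tilt [-0.279 -0.805]
0 [30.5  5.4 29.   6.  29.2  7.1 27.5  5.7]
-0.075 [31.7  4.6 27.8  4.7 30.2  6.3 26.6  4.6]
```

>>> step_arm(moves=[[0,0,0,0,1],[0,0,0,0,1],[0,0,0,0,1],[0,0,0,0,1],[0,0,0,0,0],[0,0,0,0,-0.5],[0,0,0,0,-0.5],[0,0,0,0,-0.5],[0,0,0,0,-0.5],[0,0,0,0,-0.5]])

```text
t: 27.25
position: [0.5454, -0.2603, 0.2285]
tool_rot: [-0.008, 0.801, 0.598, -0.03]
wrist_force: [0.2, -0.2, -0.8]
gripper_width: 0.0066
```

>>> step_arm(moves=[[0,0,0,0,-0.5],[0,0,0,0,-0.5],[0,0,0,0,-0.5],[0,0,0,0,0]])

```text
t: 27.75
position: [0.5456, -0.2603, 0.2288]
tool_rot: [-0.01, 0.757, 0.653, -0.029]
wrist_force: [0.1, -0.2, -1.2]
gripper_width: 0.0067
```

```bash
python3 - <<'E'
from h import *
go(.5363,-.258,.2006,79.6);p,M=gel();print('shift',(M.T@(np.array([.5363,-.258,.17])-p)*1e3).round(1))
E
```

```text
t 27.75 p [ 0.5456 -0.2603  0.2288] th 81.64 tiltmrad [-57.2 -22.9] F [ 0.1 -0.2 -1.2] w 0.0067 j6 -0.39
shift mm [ 1.8 -8.  28.6] turn 0.41
cassette tilt mrad [-73.3  -5.4] gel [ 0.5451 -0.2608  0.1982]
shift [ 2.3 -7.6 28.6]
```

>>> step_arm(moves=[[0,1,-3,12,0.2],[0,1,-3,11,0.2],[0,0,-1,4,0],[0,0,0,0,0],[0,0,0,0,0]])

```text
t: 28.38
position: [0.5363, -0.2573, 0.1995]
tool_rot: [-0.01, 0.769, 0.639, -0.03]
wrist_force: [-0.3, -0.1, -1.9]
gripper_width: 0.0069
```

```bash
python3 - <<'E'
from h import *
go(.5363,-.258,.2006,79.6);p,M=gel();print('shift',(M.T@(np.array([.5363,-.258,.17])-p)*1e3).round(1))
grab_frame
save('top','t2.png');save('scene','s4.png',(150,60,320,200),4.6)
E
```

```text
t 28.38 p [ 0.5363 -0.2573  0.1995] th 79.49 tiltmrad [-58.5 -22.2] F [-0.3 -0.1 -1.9] w 0.0069 j6 -0.36
shift mm [-0.7  0.1 -1. ] turn -0.02
cassette tilt mrad [-73.9  -4. ] gel [ 0.5358 -0.2578  0.1689]
shift [-0.1  0.5 -1.1]
```

```bash
python3 - <<'E'
from h import *
from scipy.optimize import least_squares
C=cam('scene')
uv=np.array([(262,192),(395,162),(408,283),(280,318)])/4.6+[150,60]-.4
p0=np.array([.5439,-.2603,.1965])
P=np.array([[.004,y,z] for y,z in((-.05,.055),(.05,.055),(.05,-.045),(-.05,-.045))])
def X(q): return q[:3]+P@(Ro.from_rotvec([q[3],q[4],0])*Ro.from_euler('z',q[5])).as_matrix().T
f=lambda q:np.r_[(w2px(C,X(q))-uv).ravel()/.5,(q[:3]-p0)/.003,(q[5]-1.41)/.05]
r=least_squares(f,[*p0,0,0,1.41],x_scale=[.01]*3+[.1]*3);print(r.x.round(3),r.fun.round(1))
J=np.linalg.inv(r.jac.T@r.jac);print('sd',np.sqrt(np.diag(J)).round(3))
a=cv2.imread('pics/raw_scene.png').astype(int);b=cv2.imread('pics/raw_s4.png').astype(int)
for n,(x,y) in dict(dam=(354,237),dam2=(345,226),dam3=(362,243),key=(235,212)).items(): print(n,a[y-1:y+2,x-1:x+2].mean((0,1)).round(),b[y-1:y+2,x-1:x+2].mean((0,1)).round())
d=np.abs(a-b).max(2)>45;n,l,s,c=cv2.connectedComponentsWithStats(d.astype(np.uint8));print([(x.tolist()) for x in s[1:] if x[4]>25])
E
```

```text
[ 0.543 -0.261  0.197  0.009  0.049  1.46 ] [-1.   0.6  1.2 -0.7  0.4  0.5 -0.5 -0.1 -0.3 -0.4  0.3  1. ]
sd [0.001 0.002 0.002 0.029 0.016 0.029]
dam [93. 97. 99.] [93. 98. 99.]
dam2 [148. 146. 146.] [149. 147. 148.]
dam3 [ 93.  98. 100.] [92. 98. 99.]
key [85. 86. 88.] [66. 67. 95.]
[[199, 1, 10, 18, 46], [195, 0, 47, 135, 2093], [271, 0, 32, 51, 911], [354, 41, 35, 38, 707], [394, 65, 23, 20, 177], [389, 71, 10, 16, 75], [344, 80, 40, 43, 1170], [418, 86, 45, 53, 1374], [255, 88, 27, 7, 71], [241, 112, 124, 89, 2696], [182, 161, 75, 40, 739], [270, 176, 142, 59, 2006], [262, 183, 12, 12, 60], [170, 184, 12, 12, 35], [230, 201, 10, 15, 90], [326, 238, 9, 6, 30], [322, 240, 32, 29, 190]]
```

Scene fit: position agrees within about 1 mm, tilt is about 0.05 rad, and the dam pixels haven't changed. Handing in.

```bash
python3 -c "
from h import *
go(.5363,-.258,.2006,79.6);gel();sign_off()"
```

```text
t 28.48 p [ 0.5364 -0.2574  0.1997] th 79.49 tiltmrad [-58.3 -22.3] F [-0.7 -0.2 -1.2] w 0.0067 j6 -0.36
shift mm [-0.6 -0.  -0.9] turn -0.02
cassette tilt mrad [-73.7  -4.1] gel [ 0.5359 -0.2579  0.1691]
the job is handed in; nothing more can be done
```

I put the key fully into the switch and turned it clockwise to its stop. I then lifted the cassette out of the tank and handed the job in at 28.5 s, with it held still at the viewing point.

- **Key:** The jaws turned about 76° with the torque rising at the end. The picture after release shows the key in place and the switch's red mark about 60° round.
- **Position:** The gel centre is about 1 mm from my measured viewing point, going by the arm's pose. The last scene picture I could view was taken before the final move of about 30 mm, and it agreed with the arm's pose to 1–2 mm.
- **Facing the lens:** The jaws are within about 0.1° of square to the lens. The scene-picture fit put the plate about 4° off, with an error of about 2°. The limit is 8.5°.
- **Upright:** This is the least certain. The arm picked up tilt over many small moves, and I could only partly undo it. The arm's pose gives a lean of about 0.074 rad, and the picture fit gave 0.05 ± 0.016 rad. The limit is 0.12.
- **Bystanders and dam:** The dam's pixels matched the start picture when I compared them at the end. In the last views of them, the rack, vial and jar were standing where they had been.

The picture limit stopped me viewing the final pose, so that check is by numbers only.

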